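# Seat a specimen carrier in the stage corner with its loading handle

## Robot

A 6-joint arm with a two-finger parallel gripper is mounted at the origin on the work surface. World frame = base frame: x ahead of the robot, y to its left, z up, the work surface at z = 0. Lengths are in mm, angles in rad, forces in N, time in s.
With the tool pointing down it reaches from about 275 to 1000 mm from the base axis. Payload 8.4 kg.
Tool frame: the origin (TCP) lies midway between the tips of the shut fingers; the grasp point (between the pads) lies grip_depth behind it (grip_depth is the distance from the TCP to the grasp point, in mm); z points along the fingers, y is the line along which they close (so a half turn about z gives the same grasp; the last joint's range is limited). The gripper opens to 85 mm and grips with 20 to 120 N. Pads are 22 mm wide; open, the fingers measure 114 mm over their backs; the gripper's body (76 mm by 85 mm) begins 54 mm behind the grasp point. The pads swing forward as they close: fully open they stand 13 mm farther back than shut.
Start: joints at [1.167, 0.353, 1.633, -0, 1.155, -0.002], TCP at [244.421, 575.227, 231.281] pointing down, gripper open.
Joint ranges: [-2.63, 2.63], [-0.92, 2.1], [0.06, 2.66], [-1.3, 4.44], [0, 2.69], [-3.02, 3.02]. Speed limits (rad/s): [2.22, 2.22, 2.79, 3.14, 3.14, 3.14].

## Interface

Orientations are given as [roll, pitch, yaw] about the fixed x, y, z axes, in that order (R = Rz(yaw) Ry(pitch) Rx(roll)).
In Python, from rig import * gives the robot as it stands.
- The arm moves only by the shell command python3 -m creep 'ROWS' [FORCE]. ROWS is JSON, a list of rows, each an object of numbers: "x", "y", "z": the shift along the tool's x, y, z in mm; "rx", "ry", "rz": the turn, a rotation vector about the tool's x, y, z in rad; "hand": the finger opening in mm, from 0 to 85.4. A call has 1 to 20 rows; each row shifts and turns the commanded pose from where the row before left it, along the tool's axes as they then stand; what a row does not reach is not made up. A row lasts 1/8 s, in which the tool goes at most 62.5 mm and 10.7 degrees, less where a joint would pass 70% of its speed; a pose out of reach is approached as far as the arm can. A call with a gripper value outside its range is refused whole. The fingers move at their own pace and stop on an object; FORCE is the grip in N (left out, the last holds). Time passes only in rows, so rows that do not move let the fingers close. It gives the time, the measured TCP pose, the force, the opening and the grip force at its end, in the units of the state.
- sense(): the state, without advancing time (a new reading comes with each control period).
- grab_frame(name): name is "side" or "top" or "wrist"; returns the picture (384x512x3 uint8, red, green, blue); there is no depth.
- get_calibration(name): a dict with "K" (3x3 intrinsics, pixels), "k1" (the pictures are not rectified: a ray, as slopes to the right and down, at radius r is drawn at 1 + k1 r^2 times it, then the intrinsics apply), "R" (3x3) and "t" (3): a world point X has camera coordinates R X + t. Camera axes: x right, y down, z forward; pixel columns grow to the right and rows downward; lengths in mm; the calibration is good to about 2 mm. A picture is of the moment at which its call begins: read the wrist's pose just before it. get_calibration takes no time and is no camera call; for the wrist camera it gives the pose at the moment of the call.
- sign_off(): hands the job in; it is judged then, once.
The state is a dict: "clock": time; "qpos": joint angles; "qvel": joint speeds; "joint_efforts": joint torques, N m; "eef_pos": TCP position; "tcp_rot": TCP orientation; "contact_force": force on the tool from outside, world axes, zero at the start; "wrist_torque": the same for the moment, N m; "opening": opening from 0.0 (shut) to 1.0 (fully open); "grasp_force": force on a finger pad.
Only numpy, scipy, OpenCV 4.12 (cv2) and the standard library are available. Lean on these libraries where they do the work, as an engineer would, in place of code of your own. Each camera call takes 0.05 s, during which the arm holds its last target. There are 200 camera calls.

## Task

Put the red loading handle fully down over the square stud of the blue specimen carrier, then use the handle to turn and slide the carrier across the black stage into the corner between the two fences. Press it firmly so that it lies flat on the stage with one side flush against the silver fence and the next side flush against the brass fence, and finish while still gripping the handle and pressing it there. Touch the carrier only through the handle, and leave the slide box, the oil bottle and the objective where they stand.

Things in the scene. Friction and masses are not known exactly. Their poses are not given: they have to be found in the camera images.
- stage: Fixed black stage plate on the bench, 220 mm (its x) by 200 mm (its y), top surface 30 mm above the bench. Origin: centre of its underside, at bench height; z up. Its +x side carries the silver fence, its +y side the brass fence. Its place and yaw (up to 0.5 rad) vary from run to run.
- fence_a: Silver fence fixed on the stage, rigid: a bar 125 mm long (along the stage's y), 12 mm thick, its top 20 mm above the stage surface. Origin: centre of its underside, at (86, -5, 30) mm in the stage frame; axes as the stage's. Its working face looks to the stage's -x and lies at x = 80 mm in the stage frame.
- fence_b: Brass fence fixed on the stage, rigid: a bar 130 mm long (along the stage's x), 12 mm thick, its top 20 mm above the stage surface. Origin: centre of its underside, at (-2, 78, 30) mm in the stage frame; axes as the stage's. Its working face looks to the stage's -y and lies at y = 72 mm in the stage frame.
- carrier: Loose blue carrier on the stage, about 0.45 kg: plate 70 x 70 mm, 24 mm tall, four dark mounts on top, in the middle a square steel stud. It slides easily (friction about 0.25). Origin: centre of its underside; z up; x, y along its sides. It starts clear of the fences, turned up to 0.5 rad from the stage's axes. Seated in the corner, its origin is at (45, 37) mm in the stage frame.
- stud_top (a point): Centre of the top of the carrier's stud, 48 mm above the carrier's underside; axes as the carrier's. The stud is 16 x 16 mm and 24 mm tall, its faces parallel to the plate's sides, except its upper 4 mm: a round cone from 16 down to 11 mm across.
- handle: Loose handle, upright on the bench, 0.12 kg, 52 mm tall: below, a steel socket block 30 x 30 mm, 28 mm tall; above, a red bar grip 60 mm long (its x), 30 mm wide (its y), 24 mm tall. Origin: centre of its underside; z up. Take it from above across its 30 mm width. Its place is swapped at random with those of the three bystanders.
- handle_mid (a point): Centre of the handle, 26 mm above its underside; axes as the handle's. Its socket opens downward: a square bore 18.5 x 18.5 mm, 28 mm deep, sides along the handle's x and y. It goes over the stud at any of the four right-angle turns; fully down, its underside rests on the carrier's plate.
- slide_box: Bystander: loose green slide box, 78 x 34 x 30 mm. Origin: centre of its underside.
- oil_bottle: Bystander: loose small amber bottle with black cap, 32 mm across, 65 mm tall. Origin: centre of its underside.
- objective: Bystander: loose steel microscope objective standing on its wide end, 32 mm across, 46 mm tall. Origin: centre of its underside.
Things that resemble listed ones, but are neither listed nor needed, are in the scene too. Of the things that look like the carrier, the smallest one is meant. Leave any purple look-alike of the handle alone.

How it is judged (in metres and radians):
On the way:
1. the handle is fully down over the stud, before the carrier is in the corner (z of handle in the frame of carrier between 0.02 and 0.028 m and horizontal distance between handle and carrier below 0.004 m and angle between the z axis of handle and the z axis of carrier, either way round below 0.08 rad and (x of carrier in the frame of stage below 0.0425 m or y of carrier in the frame of stage below 0.0345 m)), for 0.2 s.
At the end, for the whole second after the job is handed in: The carrier rests flat (0.04 rad, 3 mm) in the corner, within 2.5 mm of its seated place, square within 0.04 rad, pressing each fence with over 1.5 N; the handle is still down on the stud (within 6 mm, 5 mm off-centre at most) and gripped by the fingers with over 2 N (contact force between carrier and fence_a above 1.5 N and contact force between carrier and fence_b above 1.5 N and x of carrier in the frame of stage between 0.0425 and 0.0475 m and y of carrier in the frame of stage between 0.0345 and 0.0395 m and (angle between the x axis of carrier and the x axis of stage, either way round below 0.04 rad or angle between the x axis of carrier and the y axis of stage, either way round below 0.04 rad) and angle between carrier's own z axis and vertical below 0.04 rad and z of carrier in the frame of stage below 0.033 m and z of handle in the frame of carrier below 0.03 m and horizontal distance between handle and carrier below 0.005 m and contact force between the fingers and handle above 2 N and linear speed of carrier below 0.01 m/s); the arm keeps its last pose, push and grip.
It fails at once if the robot touches the carrier itself (contact force between any of the fingers, the arm and carrier above 1 N).
It fails at once if the slide box is moved by more than 15 mm (distance of slide_box from where it was at the start of the episode above 0.015 m).
It fails at once if the oil bottle is moved by more than 15 mm (distance of oil_bottle from where it was at the start of the episode above 0.015 m).
It fails at once if the objective is moved by more than 15 mm (distance of objective from where it was at the start of the episode above 0.015 m).
It also fails if it takes over 61 s, if anything falls off the work surface, if the arm or the gripper's body presses on something with over 40 N, if the wrist force passes 120 N, or if a joint passes its speed limit or range.

## Working session

There is one attempt and no reset: what is moved stays moved. The work goes in short steps, Python scripts to look and compute and a shell command to move; the robot and the scene stay as the last step left them, time stands still between calls to the robot, and variables do not carry over. Pictures are saved under pics/ and viewed, at most 10 in all, crops included, and the job is handed in when it is done.

```bash
mkdir -p pics; ls
python3 - <<'E'
from rig import *
import cv2,numpy as np
s=sense();print(s)
ims=[grab_frame(n) for n in("side","top")]
for n,i in zip(("side","top"),ims):
    cv2.imwrite(f"pics/{n}0.png",i[:,:,::-1])
    print(n,get_calibration(n))
cv2.imwrite("pics/both0.png",cv2.resize(ims[1][:,:,::-1],(800,600),interpolation=cv2.INTER_CUBIC))
E
```

```text
pics
{'clock': 0.0, 'qpos': array([ 1.16658542e+00,  3.53672245e-01,  1.63412210e+00, -2.84733317e-05,
        1.15516027e+00, -2.41129580e-03]), 'qvel': array([-3.23597744e-04, -5.54347096e-05, -6.86884887e-05, -6.28152249e-04,
       -3.03898098e-04, -6.81472940e-05]), 'joint_efforts': array([ 8.73891058e-04, -6.05267715e+01, -3.42047954e+01,  2.46215104e-04,
        9.58372140e-03,  8.49311341e-07]), 'eef_pos': array([244.25703354, 574.79781226, 230.55176057]), 'tcp_rot': array([-3.14023063e+00,  2.27492506e-05,  2.73980458e+00]), 'contact_force': array([-0.44929856, -0.45349356,  0.279751  ]), 'wrist_torque': array([ 0.01428279, -0.00097373,  0.02142734]), 'grasp_force': 0.0, 'opening': 0.9992983302439375}
side {'K': array([[353.39253676,   0.        , 256.06549374],
       [  0.        , 353.39253676, 190.1720334 ],
       [  0.        ,   0.        ,   1.        ]]), 'k1': 0.019804711598984764, 'R': array([[ 0.92133849, -0.38863343,  0.00997177],
       [-0.24389427, -0.59779745, -0.76364507],
       [ 0.3027391 ,  0.70114354, -0.64555927]]), 't': array([-552.61493607,  245.57772242,  727.60069761])}
top {'K': array([[362.09792632,   0.        , 244.40769778],
       [  0.        , 362.09792632, 187.13451867],
       [  0.        ,   0.        ,   1.        ]]), 'k1': -0.035770622140457675, 'R': array([[-0.01165976, -0.99991585, -0.0056869 ],
       [-0.99157026,  0.01229603, -0.1289854 ],
       [ 0.12904448,  0.00413503, -0.99163019]]), 't': array([ 63.77593691, 616.23899342, 897.15012265])}
```

View pics/both0.png

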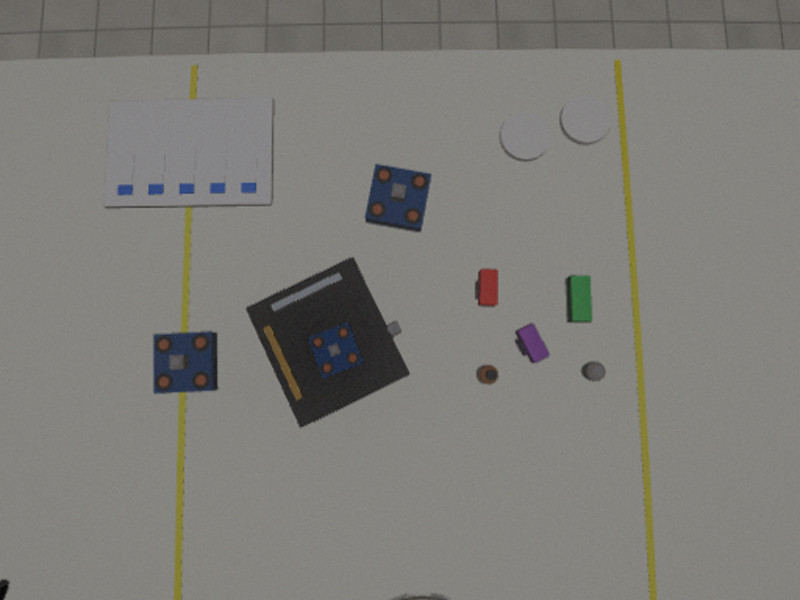

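View pics/side0.png

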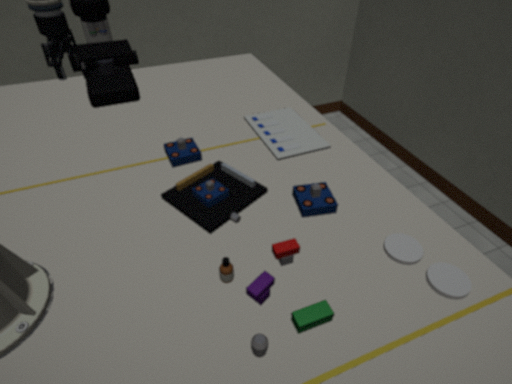

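```bash
cat > h.py <<'E'
from rig import *
import cv2,numpy as np
from scipy.spatial.transform import Rotation as Ro
def cast(c,px,z):
    px=np.asarray(px,float).reshape(-1,1,2)
    K=c["K"];k=c["k1"]
    n=cv2.undistortPoints(px,K,np.array([k,0,0,0,0.])).reshape(-1,2)
    d=np.c_[n,np.ones(len(n))]@c["R"]
    o=-c["R"].T@c["t"]
    return o+d*((z-o[2])/d[:,2])[:,None]
def hsv(im): return cv2.cvtColor(im,cv2.COLOR_RGB2HSV)
def mask(im,lo,hi): return cv2.inRange(hsv(im),np.array(lo),np.array(hi))
def blobs(m,amin=30):
    cs,_=cv2.findContours(m,cv2.RETR_EXTERNAL,cv2.CHAIN_APPROX_NONE)
    return sorted([c for c in cs if cv2.contourArea(c)>amin],key=cv2.contourArea,reverse=True)
def rect(c,cnt,z):
    p=cast(c,cnt.reshape(-1,2),z)[:,:2].astype(np.float32)
    r=cv2.minAreaRect(p); b=cv2.boxPoints(r)
    e=[b[1]-b[0],b[2]-b[1]]; e=max(e,key=np.linalg.norm)
    a=np.arctan2(e[1],e[0]); a=(a+np.pi/2)%np.pi-np.pi/2
    return np.round(r[0],1),np.round(sorted(r[1])[::-1],1),round(float(a),3)
def show(im,name,box=None,s=1.5):
    if box: im=im[box[1]:box[3],box[0]:box[2]]
    cv2.imwrite("pics/"+name,cv2.resize(im[:,:,::-1],None,fx=s,fy=s,interpolation=cv2.INTER_CUBIC))
E
python3 - <<'E'
from h import *
im=cv2.imread("pics/top0.png")[:,:,::-1].copy();c=get_calibration("top")
for n,lo,hi,z in [("red",(0,150,60),(6,255,255),52),("red2",(174,150,60),(180,255,255),52),("brass",(10,130,60),(24,255,255),50),("blue",(105,120,30),(125,255,255),54),("stage",(0,0,0),(180,255,50),30),("green",(50,120,40),(80,255,255),30),("purple",(130,80,30),(160,255,255),52)]:
    for b in blobs(mask(im,lo,hi))[:4]: print(n,cv2.contourArea(b),b.reshape(-1,2).mean(0).round(),*rect(c,b,z))
for n,p,z in [("silverL",(272,307),50),("silverR",(341,276),50),("stud",(334,350),78),("bottle",(490,375),65),("obj",(595,371),46)]:
    print(n,cast(c,np.array(p)/1.5625,z)[0].round(1))
E
```

```text
red 193.5 [312. 183.] [ 622.8 -116.8] [54.9 25.6] -0.038
brass 132.5 [181. 233.] [500.8 217.6] [118.9  10.8] 0.436
blue 404.5 [216. 223.] [522.8 133.1] [69.3 69.3] -1.218
blue 40.0 [ 99. 120.] [797.1 437.7] [22.3 13.7] 1.552
blue 39.5 [119. 120.] [796.1 384.4] [21.9 13.6] 1.553
blue 39.5 [159. 119.] [797.  278.5] [21.5 13.6] 1.554
stage 6160.5 [209. 218.] [539.7 149.2] [215.8 197.5] 0.44
stage 75.5 [128. 243.] [476.7 358.6] [26.  25.7] -1.546
stage 74.0 [105. 244.] [474.5 419.9] [25.9 23.6] 0.033
stage 72.0 [128. 219.] [538.4 360.3] [26.1 25.4] 0.486
green 276.5 [371. 190.] [ 605.4 -275.6] [71.3 31.9] -0.013
purple 223.5 [341. 219.] [ 530.9 -186.4] [55.8 28.7] 0.44
silverL [593.8 236.5  50. ]
silverR [643.7 123.3  50. ]
stud [521.8 132.4  78. ]
bottle [ 479.7 -113.4   65. ]
obj [ 483.3 -288.    46. ]
```

```bash
cat >> h.py <<'E'
def R(): return Ro.from_euler('xyz',sense()["tcp_rot"]).as_matrix()
def to(x,y,z,yaw=None):
    s=sense();d=R().T@(np.array([x,y,z])-s["eef_pos"])
    print("t",round(s["clock"],2),"tcp",s["eef_pos"].round(1),"rot",s["tcp_rot"].round(3),"F",s["contact_force"].round(1),"shift tool",d.round(1),end=" ")
    if yaw is not None: print("rz",round(float(-((yaw-s["tcp_rot"][2]+np.pi)%(2*np.pi)-np.pi)),3))
E
python3 - <<'E'
from h import *
import rig
print([k for k in dir(rig) if not k.startswith('_')], globals().get('grip_depth'))
to(600,-117,250,-0.04)
c=get_calibration("wrist");print(c["K"][0,0],c["k1"])
o=-c["R"].T@c["t"];print("cam in tool",R().T@(o-sense()["eef_pos"]),"axis",R().T@c["R"][2],"camx",R().T@c["R"][0])
E
```

```text
['MotionError', 'get_calibration', 'grab_frame', 'grip_depth', 'sense', 'sign_off'] 18.700000000000003
t 0.1 tcp [244.3 574.8 230.6] rot [-3.14  0.    2.74] F [0.  0.9 1.1] shift tool [-598.  -497.6  -18.7] rz 2.78
315.53588466421195 -0.010483166764911064
cam in tool [ 8.21566670e+01 -1.38643060e-02 -1.43071072e+02] axis [-3.14733183e-01 -8.78154434e-05  9.49180181e-01] camx [-1.87755541e-04  9.99999982e-01  3.02603693e-05]
```

```bash
python3 -m creep '[{"x":-18,"y":-15,"z":1},{"x":-36,"y":-30,"z":3},{"x":-36,"y":-30,"z":3},{"x":-36,"y":-30,"z":3},{"x":-36,"y":-30,"z":3},{"x":-36,"y":-30,"z":3},{"x":-36,"y":-30,"z":3},{"x":-36,"y":-30,"z":3},{"x":-36,"y":-30,"z":3},{"x":-36,"y":-30,"z":3},{"x":-36,"y":-30,"z":2},{"x":-36,"y":-30,"z":2},{"x":-36,"y":-30,"z":2},{"x":-36,"y":-30,"z":2},{"x":-36,"y":-30,"z":2},{"x":-36,"y":-30,"z":2},{"x":-36,"y":-30,"z":1},{"x":-20,"y":-16}]'
python3 -m creep '[{"rz":0.18},{"rz":0.18},{"rz":0.18},{"rz":0.18},{"rz":0.18},{"rz":0.18},{"rz":0.18},{"rz":0.18},{"rz":0.18},{"rz":0.18},{"rz":0.18},{"rz":0.18},{"rz":0.18},{"rz":0.18},{"rz":0.18},{"rz":0.08},{},{}]'
cat > red.py <<'E'
from h import *
to(623,-117,150,-0.04)
c=get_calibration("wrist");im=grab_frame("wrist")
m=mask(im,(0,150,40),(6,255,255))|mask(im,(174,150,40),(180,255,255))
for b in blobs(m)[:2]: print("red",cv2.contourArea(b),*rect(c,b,52), b.reshape(-1,2).mean(0))
import sys
if len(sys.argv)>1: show(im,sys.argv[1])
E
python3 red.py w1.png
```

```text
t 0.1 tcp [244.3 574.8 230.6] rot [-3.14  0.    2.74] F [0.  0.9 1.1] shift tool [-619.1 -488.5   81.3] rz 2.78schema error: expected keys x, y, z, rx, ry, rz, hand
schema error: expected keys x, y, z, rx, ry, rz, hand
```

View pics/w1.png

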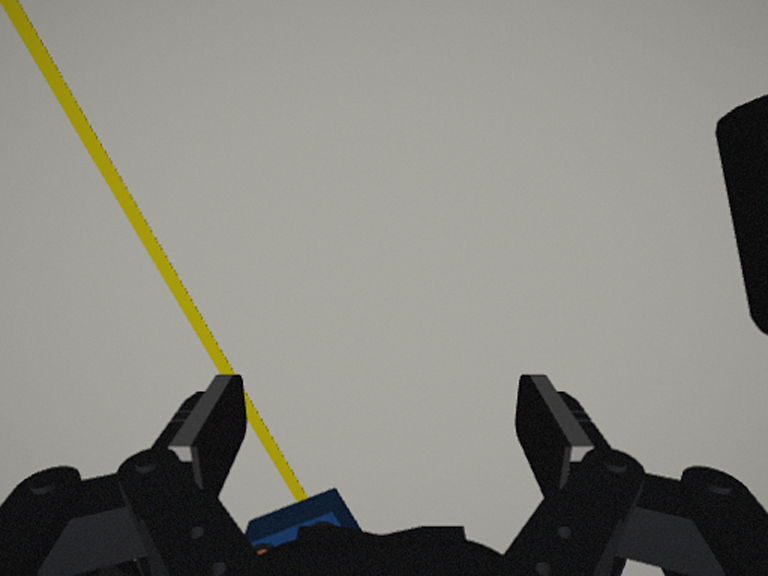

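The picture shows the open fingers at (230,400) and (530,400) and bare bench; the moves were refused because rows need all the keys. Retyping in full.

```bash
python3 -m creep '[{"x":-18,"y":-15,"z":1,"rx":0,"ry":0,"rz":0,"hand":85},{"x":-36,"y":-30,"z":3,"rx":0,"ry":0,"rz":0,"hand":85},{"x":-36,"y":-30,"z":3,"rx":0,"ry":0,"rz":0,"hand":85},{"x":-36,"y":-30,"z":3,"rx":0,"ry":0,"rz":0,"hand":85},{"x":-36,"y":-30,"z":3,"rx":0,"ry":0,"rz":0,"hand":85},{"x":-36,"y":-30,"z":3,"rx":0,"ry":0,"rz":0,"hand":85},{"x":-36,"y":-30,"z":3,"rx":0,"ry":0,"rz":0,"hand":85},{"x":-36,"y":-30,"z":3,"rx":0,"ry":0,"rz":0,"hand":85},{"x":-36,"y":-30,"z":3,"rx":0,"ry":0,"rz":0,"hand":85},{"x":-36,"y":-30,"z":3,"rx":0,"ry":0,"rz":0,"hand":85},{"x":-36,"y":-30,"z":3,"rx":0,"ry":0,"rz":0,"hand":85},{"x":-36,"y":-30,"z":3,"rx":0,"ry":0,"rz":0,"hand":85},{"x":-36,"y":-30,"z":3,"rx":0,"ry":0,"rz":0,"hand":85},{"x":-36,"y":-30,"z":3,"rx":0,"ry":0,"rz":0,"hand":85},{"x":-36,"y":-30,"z":3,"rx":0,"ry":0,"rz":0,"hand":85},{"x":-36,"y":-30,"z":3,"rx":0,"ry":0,"rz":0,"hand":85},{"x":-36,"y":-22,"z":3,"rx":0,"ry":0,"rz":0,"hand":85},{"x":-20,"y":-10,"z":0,"rx":0,"ry":0,"rz":0,"hand":85}]' && python3 -m creep '[{"x":0,"y":0,"z":0,"rx":0,"ry":0,"rz":0.17,"hand":85},{"x":0,"y":0,"z":0,"rx":0,"ry":0,"rz":0.18,"hand":85},{"x":0,"y":0,"z":0,"rx":0,"ry":0,"rz":0.18,"hand":85},{"x":0,"y":0,"z":0,"rx":0,"ry":0,"rz":0.18,"hand":85},{"x":0,"y":0,"z":0,"rx":0,"ry":0,"rz":0.18,"hand":85},{"x":0,"y":0,"z":0,"rx":0,"ry":0,"rz":0.18,"hand":85},{"x":0,"y":0,"z":0,"rx":0,"ry":0,"rz":0.18,"hand":85},{"x":0,"y":0,"z":0,"rx":0,"ry":0,"rz":0.18,"hand":85},{"x":0,"y":0,"z":0,"rx":0,"ry":0,"rz":0.18,"hand":85},{"x":0,"y":0,"z":0,"rx":0,"ry":0,"rz":0.18,"hand":85},{"x":0,"y":0,"z":0,"rx":0,"ry":0,"rz":0.18,"hand":85},{"x":0,"y":0,"z":0,"rx":0,"ry":0,"rz":0.18,"hand":85},{"x":0,"y":0,"z":0,"rx":0,"ry":0,"rz":0.18,"hand":85},{"x":0,"y":0,"z":0,"rx":0,"ry":0,"rz":0.18,"hand":85},{"x":0,"y":0,"z":0,"rx":0,"ry":0,"rz":0.18,"hand":85},{"x":0,"y":0,"z":0,"rx":0,"ry":0,"rz":0.08,"hand":85},{"x":0,"y":0,"z":0,"rx":0,"ry":0,"rz":0,"hand":85}]'
python3 red.py w2.png
```

```text
clock: 2.4
eef_pos: [614.8, -125.1, 181.8]
tcp_rot: [-3.141, -0.001, 2.738]
contact_force: [-0.3, 0.2, 0.8]
opening: 0.995
grasp_force: 0.0
clock: 4.53
eef_pos: [614.2, -123.0, 182.2]
tcp_rot: [3.141, 0.001, -0.03]
contact_force: [0.3, -1.1, -0.2]
opening: 0.995
grasp_force: 0.0
t 4.53 tcp [ 614.2 -123.   182.2] rot [ 3.141e+00  1.000e-03 -3.000e-02] F [ 0.3 -1.1 -0.2] shift tool [ 8.6 -6.3 32.2] rz 0.01
red 2086.5 [ 624.4 -117.2] [61.1 28.9] -0.053 [247.05347594 166.17112299]
```

View pics/w2.png

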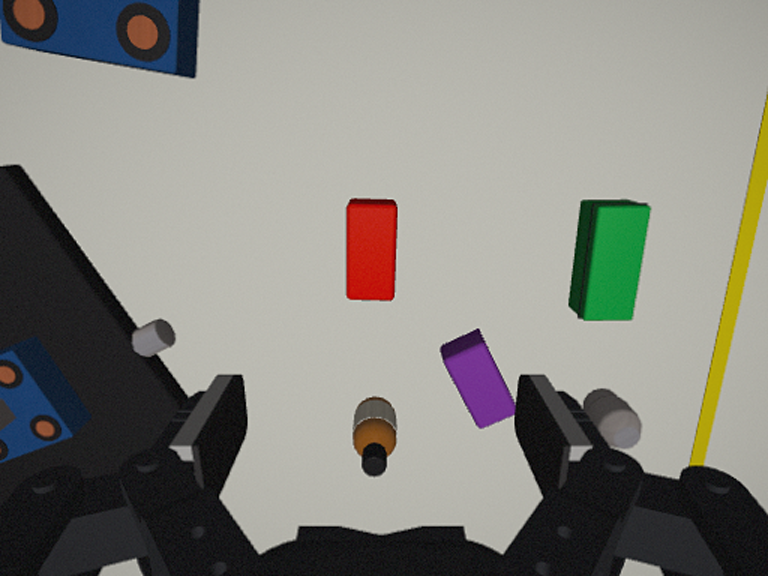

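The red handle is at (370,250) of the picture, clear all round, with the bottle (375,440) and the purple look-alike (480,380) away from the fingers. Descending.

```bash
python3 -m creep '[{"x":9.5,"y":-6,"z":0,"rx":0,"ry":0,"rz":0.02,"hand":70},{"x":0,"y":0,"z":30,"rx":0,"ry":0,"rz":0,"hand":70},{"x":0,"y":0,"z":40,"rx":0,"ry":0,"rz":0,"hand":70},{"x":0,"y":0,"z":40,"rx":0,"ry":0,"rz":0,"hand":70},{"x":0,"y":0,"z":30,"rx":0,"ry":0,"rz":0,"hand":70},{"x":0,"y":0,"z":19,"rx":0,"ry":0,"rz":0,"hand":70},{"x":0,"y":0,"z":0,"rx":0,"ry":0,"rz":0,"hand":70},{"x":0,"y":0,"z":0,"rx":0,"ry":0,"rz":0,"hand":20},{"x":0,"y":0,"z":0,"rx":0,"ry":0,"rz":0,"hand":20},{"x":0,"y":0,"z":0,"rx":0,"ry":0,"rz":0,"hand":20},{"x":0,"y":0,"z":0,"rx":0,"ry":0,"rz":0,"hand":20},{"x":0,"y":0,"z":0,"rx":0,"ry":0,"rz":0,"hand":20},{"x":0,"y":0,"z":0,"rx":0,"ry":0,"rz":0,"hand":20}]' 60
```

```text
clock: 6.2
eef_pos: [625.9, -116.8, 24.8]
tcp_rot: [3.141, -0.002, -0.05]
contact_force: [0.4, 0.5, 6.8]
opening: 0.338
grasp_force: 60.0
```

```bash
python3 -m creep '[{"x":0,"y":0,"z":-20,"rx":0,"ry":0,"rz":0,"hand":20},{"x":0,"y":0,"z":-45,"rx":0,"ry":0,"rz":0,"hand":20},{"x":0,"y":0,"z":-50,"rx":0,"ry":0,"rz":0,"hand":20},{"x":0,"y":0,"z":-50,"rx":0,"ry":0,"rz":0,"hand":20},{"x":-12,"y":-18,"z":0,"rx":0,"ry":0,"rz":0,"hand":20},{"x":-25,"y":-30,"z":0,"rx":0,"ry":0,"rz":0,"hand":20},{"x":-25,"y":-30,"z":0,"rx":0,"ry":0,"rz":0,"hand":20},{"x":-30,"y":-30,"z":0,"rx":0,"ry":0,"rz":0,"hand":20},{"x":-30,"y":-30,"z":0,"rx":0,"ry":0,"rz":0,"hand":20},{"x":-30,"y":-40,"z":0,"rx":0,"ry":0,"rz":0,"hand":20},{"x":-20,"y":-30,"z":0,"rx":0,"ry":0,"rz":0,"hand":20},{"x":-10,"y":-10,"z":0,"rx":0,"ry":0,"rz":0,"hand":20},{"x":0,"y":0,"z":0,"rx":0,"ry":0,"rz":-0.13,"hand":20},{"x":0,"y":0,"z":0,"rx":0,"ry":0,"rz":-0.15,"hand":20},{"x":0,"y":0,"z":0,"rx":0,"ry":0,"rz":-0.12,"hand":20},{"x":0,"y":0,"z":0,"rx":0,"ry":0,"rz":0,"hand":20},{"x":0,"y":0,"z":0,"rx":0,"ry":0,"rz":0,"hand":20}]'
cat > car.py <<'E'
from h import *
import sys
to(523,133,190,0.353)
c=get_calibration("wrist");im=grab_frame("wrist")
np.save("pics/c.npy",c,allow_pickle=True)
cv2.imwrite("pics/raw.png",im[:,:,::-1])
for n,lo,hi,z in [("brass",(10,130,60),(24,255,255),50),("blue",(105,120,30),(125,255,255),54),("red",(0,150,40),(6,255,255),sense()["eef_pos"][2]+27)]:
    for b in blobs(mask(im,lo,hi))[:3]: print(n,cv2.contourArea(b),b.reshape(-1,2).mean(0).round(),*rect(c,b,z))
show(im,sys.argv[1])
E
python3 car.py w3.png
```

```text
clock: 8.32
eef_pos: [453.9, 110.0, 188.2]
tcp_rot: [3.142, 0.0, 0.347]
contact_force: [0.3, 0.2, -1.7]
opening: 0.34
grasp_force: 59.5
t 8.32 tcp [453.9 110.  188.2] rot [3.142 0.    0.347] F [ 0.3  0.2 -1.7] shift tool [72.8  1.9 -1.8] rz -0.006
brass 2913.0 [153.  75.] [502.3 217.8] [124.9  17. ] 0.442
brass 570.0 [468. 220.] [ 482.7 -100.2] [30.4 28.4] 1.36
brass 83.5 [280.  66.] [550.4 121.6] [11.1  8.5] -1.018
blue 7036.5 [254.  91.] [522.3 135.1] [69.9 69.4] -1.224
blue 2984.0 [22. 39.] [498.1 325.1] [66.8 35.3] 0.105
red 8775.5 [254. 272.] [455.2 111.4] [65.8 29.5] 0.347
```

View pics/w3.png

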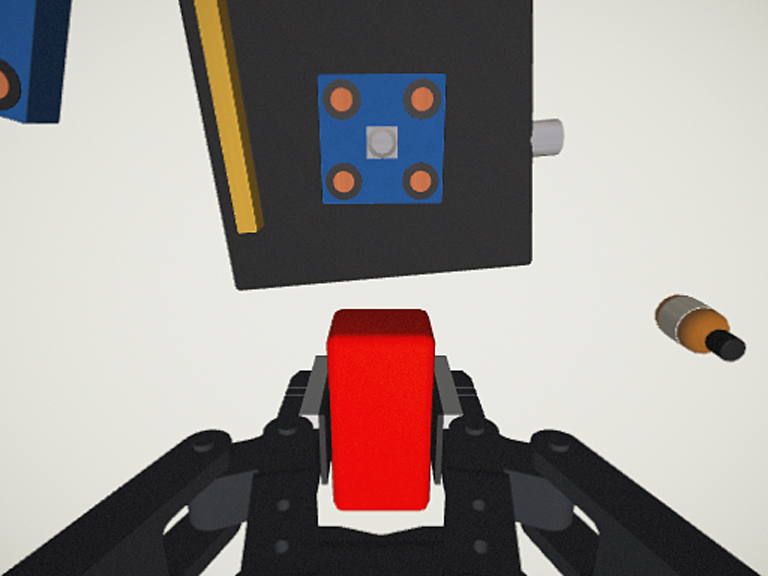

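The picture shows the carrier with its stud at about (381,142), brass fence at left (230,120), the gripped handle (380,420), square between the pads. Refining stud and handle offsets.

Run:
```python
from h import *
im=cv2.imread("pics/raw.png")[:,:,::-1].copy();c=np.load("pics/c.npy",allow_pickle=True).item()
m=mask(im,(105,120,30),(125,255,255));b=blobs(m)[0]
r=cv2.minAreaRect(b);print("plate px",r)
f=np.zeros_like(m);cv2.drawContours(f,[b],-1,255,-1)
g=f&mask(im,(0,0,90),(180,90,255))
for q in blobs(g,20)[:2]:
    M=cv2.moments(q);p=(M['m10']/M['m00'],M['m01']/M['m00']);print("stud",cv2.contourArea(q),p,cast(c,p,78)[0].round(1),cast(c,p,75)[0].round(1))
o=f&mask(im,(3,100,60),(20,255,255));P=[]
for q in blobs(o,20):
    M=cv2.moments(q);P.append((M['m10']/M['m00'],M['m01']/M['m00']))
W=cast(c,P,66);print(W.round(1),W.mean(0).round(1))
h=hsv(im);red=mask(im,(0,150,40),(6,255,255))
print("redV col",[(y,int(h[y,254,2])) for y in range(204,345,4)])
zt=sense()["eef_pos"][2]+27.2
top=red&cv2.inRange(h[:,:,2],205,255)
for q in blobs(top)[:1]: print("top",rect(c,q,zt), (R().T@(np.r_[rect(c,q,zt)[0],zt]-sense()["eef_pos"])).round(2))
```

```text
plate px ((254.0, 92.0), (86.0, 86.0), 90.0)
stud 411.0 (254.2088402270884, 94.4330900243309) [522.4 135.1  78. ] [522.3 135.1  75. ]
[[535.2 162.4  66. ]
 [549.7 122.6  66. ]
 [495.3 147.8  66. ]
 [509.9 108.1  66. ]] [522.5 135.2  66. ]
redV col [(204, 236), (208, 105), (212, 108), (216, 112), (220, 119), (224, 192), (228, 229), (232, 237), (236, 237), (240, 237), (244, 238), (248, 237), (252, 236), (256, 237), (260, 237), (264, 237), (268, 236), (272, 237), (276, 237), (280, 236), (284, 237), (288, 236), (292, 236), (296, 236), (300, 236), (304, 236), (308, 235), (312, 236), (316, 236), (320, 235), (324, 234), (328, 234), (332, 234), (336, 234), (340, 217), (344, 230)]
top (array([451.5, 110. ]), array([57.6, 28.4]), 0.349) [ -2.28  -0.79 -27.2 ]
```

```bash
python3 -m creep '[{"x":15,"y":0.1,"z":0,"rx":0,"ry":0,"rz":0,"hand":20},{"x":25,"y":0,"z":0,"rx":0,"ry":0,"rz":0,"hand":20},{"x":25,"y":0,"z":0,"rx":0,"ry":0,"rz":0,"hand":20},{"x":10,"y":0,"z":10,"rx":0,"ry":0,"rz":0,"hand":20},{"x":0,"y":0,"z":25,"rx":0,"ry":0,"rz":0,"hand":20},{"x":0,"y":0,"z":25,"rx":0,"ry":0,"rz":0,"hand":20},{"x":0,"y":0,"z":15,"rx":0,"ry":0,"rz":0,"hand":20},{"x":0,"y":0,"z":0,"rx":0,"ry":0,"rz":0,"hand":20},{"x":0,"y":0,"z":0,"rx":0,"ry":0,"rz":0,"hand":20}]'
python3 - <<'E'
from h import *
to(522.4+2.1,135.1+.7,111,0.347)
c=get_calibration("side");print("side px of stud/handle: ", end="")
im=grab_frame("side")
show(im,"s4.png",(150,110,290,250),4)
E
```

```text
clock: 9.5
eef_pos: [525.0, 136.0, 113.9]
tcp_rot: [3.142, -0.001, 0.35]
contact_force: [0.1, 0.1, -1.5]
opening: 0.338
grasp_force: 59.5
t 9.5 tcp [525.  136.  113.9] rot [ 3.142e+00 -1.000e-03  3.500e-01] F [ 0.1  0.1 -1.5] shift tool [-0.5  0.   2.9] rz 0.003
side px of stud/handle:
```

View pics/s4.png

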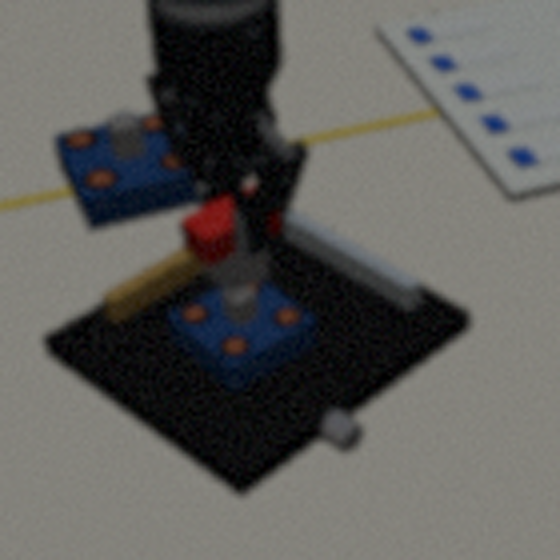

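The side view shows the socket at (238,262) directly over the stud at (240,295), still above it. Lowering slowly in two steps.

```bash
python3 -m creep '[{"x":-0.4,"y":0,"z":4,"rx":0,"ry":0,"rz":0,"hand":20},{"x":0,"y":0,"z":4,"rx":0,"ry":0,"rz":0,"hand":20},{"x":0,"y":0,"z":3,"rx":0,"ry":0,"rz":0,"hand":20},{"x":0,"y":0,"z":2,"rx":0,"ry":0,"rz":0,"hand":20},{"x":0,"y":0,"z":2,"rx":0,"ry":0,"rz":0,"hand":20},{"x":0,"y":0,"z":2,"rx":0,"ry":0,"rz":0,"hand":20},{"x":0,"y":0,"z":0,"rx":0,"ry":0,"rz":0,"hand":20},{"x":0,"y":0,"z":0,"rx":0,"ry":0,"rz":0,"hand":20}]'
```

```text
clock: 10.55
eef_pos: [524.2, 135.7, 96.3]
tcp_rot: [3.142, -0.0, 0.35]
contact_force: [0.0, 0.2, -1.2]
opening: 0.341
grasp_force: 59.5
```

```bash
python3 -m creep '[{"x":0,"y":0,"z":3,"rx":0,"ry":0,"rz":0,"hand":20},{"x":0,"y":0,"z":3,"rx":0,"ry":0,"rz":0,"hand":20},{"x":0,"y":0,"z":3,"rx":0,"ry":0,"rz":0,"hand":20},{"x":0,"y":0,"z":3,"rx":0,"ry":0,"rz":0,"hand":20},{"x":0,"y":0,"z":2,"rx":0,"ry":0,"rz":0,"hand":20},{"x":0,"y":0,"z":1,"rx":0,"ry":0,"rz":0,"hand":20},{"x":0,"y":0,"z":1,"rx":0,"ry":0,"rz":0,"hand":20},{"x":0,"y":0,"z":0,"rx":0,"ry":0,"rz":0,"hand":20},{"x":0,"y":0,"z":0,"rx":0,"ry":0,"rz":0,"hand":20}]'
```

```text
clock: 11.68
eef_pos: [524.2, 135.8, 80.4]
tcp_rot: [3.142, -0.0, 0.35]
contact_force: [0.2, 0.4, -0.6]
opening: 0.341
grasp_force: 59.5
```

```bash
python3 -m creep '[{"x":0,"y":0,"z":1,"rx":0,"ry":0,"rz":0,"hand":20},{"x":0,"y":0,"z":0.7,"rx":0,"ry":0,"rz":0,"hand":20},{"x":0,"y":0,"z":0,"rx":0,"ry":0,"rz":0,"hand":20},{"x":0,"y":0,"z":0,"rx":0,"ry":0,"rz":0,"hand":20},{"x":0,"y":0,"z":0,"rx":0,"ry":0,"rz":0,"hand":20}]'
```

```text
clock: 12.3
eef_pos: [524.2, 135.7, 78.8]
tcp_rot: [3.142, -0.0, 0.35]
contact_force: [-1.6, -1.3, 4.9]
opening: 0.341
grasp_force: 60.1
```

Seated with ~5 N down. Turn to the stage's yaw and slide toward the corner.

```bash
python3 -m creep '[{"x":0,"y":0,"z":0,"rx":0,"ry":0,"rz":-0.02,"hand":20},{"x":0,"y":0,"z":0,"rx":0,"ry":0,"rz":-0.03,"hand":20},{"x":0,"y":0,"z":0,"rx":0,"ry":0,"rz":-0.03,"hand":20},{"x":0,"y":0,"z":0,"rx":0,"ry":0,"rz":-0.01,"hand":20},{"x":3,"y":-2,"z":0,"rx":0,"ry":0,"rz":0,"hand":20},{"x":6,"y":-4,"z":0,"rx":0,"ry":0,"rz":0,"hand":20},{"x":6,"y":-4,"z":0,"rx":0,"ry":0,"rz":0,"hand":20},{"x":6,"y":-4,"z":0,"rx":0,"ry":0,"rz":0,"hand":20},{"x":6,"y":-4,"z":0,"rx":0,"ry":0,"rz":0,"hand":20},{"x":6,"y":-4,"z":0,"rx":0,"ry":0,"rz":0,"hand":20},{"x":6,"y":-4,"z":0,"rx":0,"ry":0,"rz":0,"hand":20},{"x":6,"y":-4,"z":0,"rx":0,"ry":0,"rz":0,"hand":20},{"x":5,"y":-2,"z":0,"rx":0,"ry":0,"rz":0,"hand":20},{"x":0,"y":0,"z":0,"rx":0,"ry":0,"rz":0,"hand":20},{"x":0,"y":0,"z":0,"rx":0,"ry":0,"rz":0,"hand":20}]'
python3 - <<'E'
from h import *
to(564.7,201.9,79,0.44)
c=get_calibration("wrist");im=grab_frame("wrist");np.save("pics/c.npy",c,allow_pickle=True)
cv2.imwrite("pics/raw2.png",im[:,:,::-1]);show(im,"w5.png")
E
```

```text
clock: 14.18
eef_pos: [555.4, 185.8, 78.8]
tcp_rot: [3.142, 0.001, 0.44]
contact_force: [-0.9, -1.3, 8.0]
opening: 0.34
grasp_force: 60.8
t 14.18 tcp [555.4 185.8  78.8] rot [3.142e+00 1.000e-03 4.400e-01] F [-0.9 -1.3  8. ] shift tool [ 15.3 -10.6  -0.2] rz 0.0
```

View pics/w5.png

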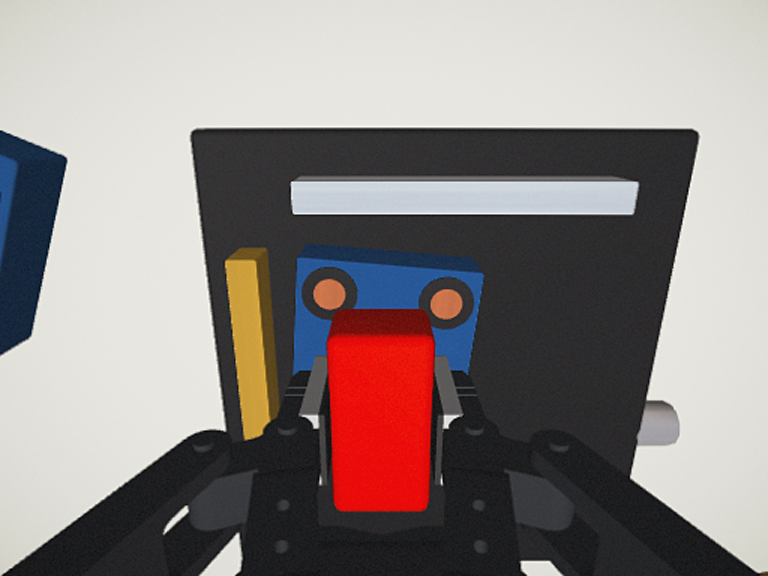

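The view shows the carrier still turned about 0.07 rad (socket play), its front-left corner (300,250) nearest the silver fence (460,197), brass at left (250,340). Pushing into the silver fence will square it.

```bash
python3 -m creep '[{"x":3,"y":0,"z":0,"rx":0,"ry":0,"rz":0,"hand":20},{"x":4,"y":0,"z":0,"rx":0,"ry":0,"rz":0,"hand":20},{"x":4,"y":0,"z":0,"rx":0,"ry":0,"rz":0,"hand":20},{"x":3,"y":0,"z":0,"rx":0,"ry":0,"rz":0,"hand":20},{"x":2,"y":0,"z":0,"rx":0,"ry":0,"rz":0,"hand":20},{"x":1,"y":0,"z":0,"rx":0,"ry":0,"rz":0,"hand":20},{"x":0,"y":0,"z":0,"rx":0,"ry":0,"rz":0,"hand":20},{"x":0,"y":0,"z":0,"rx":0,"ry":0,"rz":0,"hand":20}]'; python3 -c "
from h import *
to(564.7,201.9,79,0.44);print((R().T@sense()['contact_force']).round(1))"
```

```text
clock: 15.22
eef_pos: [569.7, 192.6, 78.8]
tcp_rot: [-3.141, 0.003, 0.44]
contact_force: [-4.6, -2.6, 11.4]
opening: 0.343
grasp_force: 61.2
t 15.22 tcp [569.7 192.6  78.8] rot [-3.141e+00  3.000e-03  4.400e-01] F [-4.6 -2.6 11.4] shift tool [ -0.6 -10.5  -0.2] rz 0.0
[ -5.3   0.4 -11.4]
```

```bash
python3 -m creep '[{"x":1,"y":0,"z":0,"rx":0,"ry":0,"rz":0,"hand":20},{"x":1,"y":0,"z":0,"rx":0,"ry":0,"rz":0,"hand":20},{"x":0,"y":0,"z":0,"rx":0,"ry":0,"rz":0,"hand":20},{"x":0,"y":0,"z":0,"rx":0,"ry":0,"rz":0,"hand":20}]'; python3 -c "
from h import *
to(564.7,201.9,79,0.44);print((R().T@sense()['contact_force']).round(1))"
```

```text
clock: 15.72
eef_pos: [570.3, 192.7, 78.7]
tcp_rot: [3.142, 0.006, 0.44]
contact_force: [-9.8, -6.5, 17.1]
opening: 0.343
grasp_force: 61.9
t 15.72 tcp [570.3 192.7  78.7] rot [3.142 0.006 0.44 ] F [-9.8 -6.5 17.1] shift tool [ -1.2 -10.7  -0.2] rz 0.0
[-11.7   1.7 -17. ]
```

```bash
python3 -m creep '[{"x":0,"y":-3,"z":0,"rx":0,"ry":0,"rz":0,"hand":20},{"x":0,"y":-3,"z":0,"rx":0,"ry":0,"rz":0,"hand":20},{"x":0,"y":-3,"z":0,"rx":0,"ry":0,"rz":0,"hand":20},{"x":0,"y":0,"z":0,"rx":0,"ry":0,"rz":0,"hand":20},{"x":0,"y":0,"z":0,"rx":0,"ry":0,"rz":0,"hand":20}]'; python3 -c "
from h import *
to(564.7,201.9,79,0.44);print((R().T@sense()['contact_force']).round(1))"
```

```text
clock: 16.35
eef_pos: [568.5, 201.0, 78.8]
tcp_rot: [3.14, 0.002, 0.44]
contact_force: [-2.7, -6.2, 9.4]
opening: 0.339
grasp_force: 60.9
t 16.35 tcp [568.5 201.   78.8] rot [3.14e+00 2.00e-03 4.40e-01] F [-2.7 -6.2  9.4] shift tool [-3.  -2.4 -0.2] rz 0.0
[-5.1  4.4 -9.4]
```

```bash
python3 -m creep '[{"x":0,"y":-2,"z":0,"rx":0,"ry":0,"rz":0,"hand":20},{"x":0,"y":-2,"z":0,"rx":0,"ry":0,"rz":0,"hand":20},{"x":0.5,"y":-1,"z":0,"rx":0,"ry":0,"rz":0,"hand":20},{"x":0,"y":0,"z":0,"rx":0,"ry":0,"rz":0,"hand":20},{"x":0,"y":0,"z":0,"rx":0,"ry":0,"rz":0,"hand":20}]'; python3 -c "
from h import *
to(564.7,201.9,79,0.44);print((R().T@sense()['contact_force']).round(1))
im=grab_frame('wrist');show(im,'w6.png')"
```

```text
clock: 16.98
eef_pos: [567.0, 205.0, 78.8]
tcp_rot: [3.139, 0.002, 0.441]
contact_force: [-1.0, -10.2, 11.1]
opening: 0.341
grasp_force: 61.0
t 16.98 tcp [567.  205.   78.8] rot [3.139e+00 2.000e-03 4.410e-01] F [ -1.  -10.2  11.1] shift tool [-3.4  1.8 -0.2] rz 0.001
[ -5.3   8.8 -11. ]
```

View pics/w6.png

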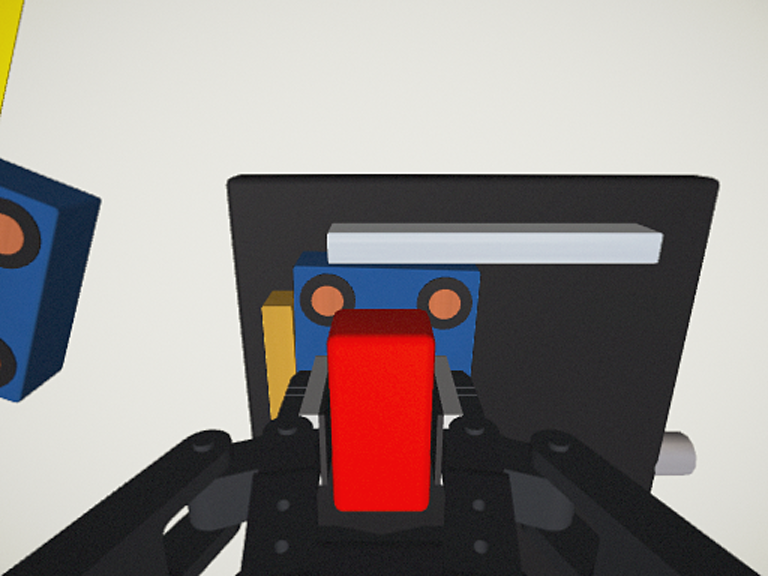

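The carrier's front edge (385,265) is now parallel to the silver fence, and its left side is at the brass fence (295,330). Pressing harder on both.

```bash
python3 -m creep '[{"x":0.5,"y":-1,"z":0,"rx":0,"ry":0,"rz":0,"hand":20},{"x":0.5,"y":-1,"z":0,"rx":0,"ry":0,"rz":0,"hand":20},{"x":0.5,"y":0,"z":0,"rx":0,"ry":0,"rz":0,"hand":20},{"x":0,"y":0,"z":0,"rx":0,"ry":0,"rz":0,"hand":20},{"x":0,"y":0,"z":0,"rx":0,"ry":0,"rz":0,"hand":20}]'; python3 -c "
from h import *
to(564.7,201.9,79,0.44);print((R().T@sense()['contact_force']).round(1))"
```

```text
clock: 17.65
eef_pos: [567.1, 206.0, 78.8]
tcp_rot: [3.138, 0.004, 0.441]
contact_force: [-2.1, -18.3, 14.2]
opening: 0.339
grasp_force: 61.7
t 17.65 tcp [567.1 206.   78.8] rot [3.138 0.004 0.441] F [ -2.1 -18.3  14.2] shift tool [-3.9  2.7 -0.1] rz 0.001
[ -9.8  15.7 -14.1]
```

```bash
python3 -m creep '[{"x":0.7,"y":-0.3,"z":0,"rx":0,"ry":0,"rz":0,"hand":20},{"x":0.7,"y":0,"z":0,"rx":0,"ry":0,"rz":0,"hand":20},{"x":0,"y":0,"z":0,"rx":0,"ry":0,"rz":0,"hand":20},{"x":0,"y":0,"z":0,"rx":0,"ry":0,"rz":0,"hand":20},{"x":0,"y":0,"z":0,"rx":0,"ry":0,"rz":0,"hand":20},{"x":0,"y":0,"z":0,"rx":0,"ry":0,"rz":0,"hand":20}]'
python3 - <<'E'
from h import *
to(564.7,201.9,79,0.44);print((R().T@sense()['contact_force']).round(1))
c=get_calibration("wrist");im=grab_frame('wrist')
show(im,"w7.png",(140,120,360,290),3.5)
m=mask(im,(105,120,30),(125,255,255))
b=min(blobs(m,300),key=lambda q:abs(q.reshape(-1,2).mean(0)[0]-256)); p=b.reshape(-1,2)
# right edge of carrier (brass-parallel) and silver lower edge
y0=p[:,1].min()
rt=np.array([[p[p[:,1]==y,0].max(),y] for y in range(y0+12,y0+60)])
w=cast(c,rt,54);v=cv2.fitLine(w[:,:2].astype(np.float32),cv2.DIST_HUBER,0,.01,.01).ravel();print("right edge yaw",np.arctan2(v[1],v[0]),w[:,:2].mean(0))
s=mask(im,(0,0,130),(180,60,255));
low=[]
for x in range(235,430,4):
    ys=np.where((s[130:200,x]>0))[0]
    if len(ys): low.append([x,130+ys.max()])
w=cast(c,low,50);v=cv2.fitLine(w[:,:2].astype(np.float32),cv2.DIST_HUBER,0,.01,.01).ravel();print("silver yaw",np.arctan2(v[1],v[0])-np.pi/2,w[:,:2].mean(0))
o=mask(im,(3,100,60),(20,255,255))
P=[q.reshape(-1,2).mean(0) for q in blobs(o,150) if 190<q.reshape(-1,2).mean(0)[0]<330];print(np.round(P,1))
W=cast(c,P[:2],66);d=W[1]-W[0];print("mount yaw",np.arctan2(d[1],d[0])+np.pi/2)
E
```

```text
clock: 18.4
eef_pos: [567.2, 206.1, 78.9]
tcp_rot: [3.137, 0.007, 0.441]
contact_force: [-6.6, -21.7, 19.3]
opening: 0.34
grasp_force: 62.4
t 18.4 tcp [567.2 206.1  78.9] rot [3.137 0.007 0.441] F [ -6.6 -21.7  19.3] shift tool [-4.1  2.7 -0.1] rz 0.001
[-15.4  16.8 -19.2]
right edge yaw 0.42693368 [595.98521209 180.42807255]
silver yaw -2.7012951 [613.61655637 180.26689484]
[[295.9 202. ]
 [219.1 202. ]]
mount yaw 3.5815367269014033
```

View pics/w7.png

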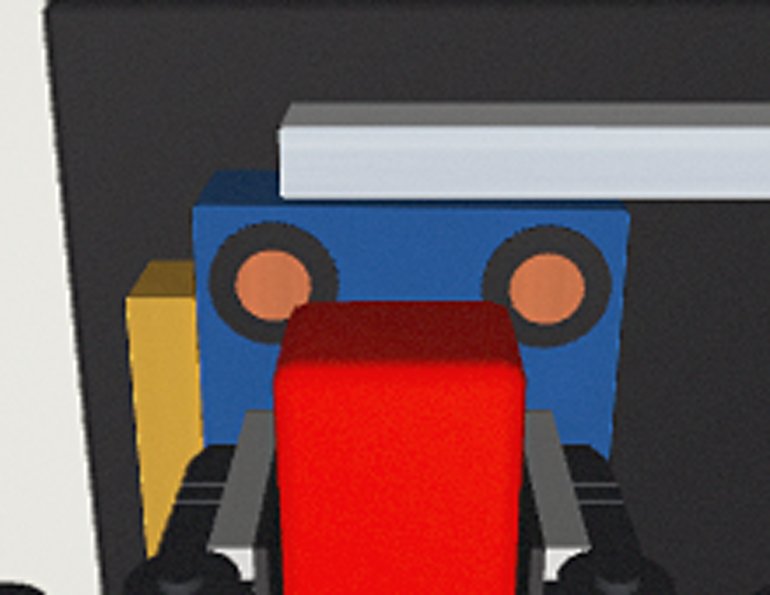

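The carrier is square (mounts 0.440, silver fence 0.440 rad). Its top edge runs along the silver fence and its left side sits against the brass fence at (198,380). More push raises the force without moving it, so I'm handing in.

```bash
python3 -c "
from rig import *
print(sign_off())"
```

```text
the job is handed in; nothing more can be done
None
```

I handed the job in at about 18.5 s: the handle is down on the stud and gripped at about 60 N, and the carrier measured square in the corner. The push was about 15 N toward the silver fence and 17 N toward the brass; the verdict was not shown to me.

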